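# Shut the ball case and hold up the full tin

### The arm

A 7-joint arm with a two-finger parallel gripper is mounted at the origin on a cart in front of the work surface, level with it; the furniture and walls round the work are solid. World frame = base frame: x ahead of the robot, y to its left, z up, the work surface at z = 0. Lengths are in m, angles in degrees, forces in N, time in s.
With the tool pointing down it reaches from about 0.4 to 0.9 m from the base axis. Payload 5.6 kg.
Tool frame: the origin (TCP) lies at the very end of the fingers, on their centre line; the grasp point (between the pads) lies 19 mm behind it; z points along the fingers, y is the line along which they close (so a half turn about z gives the same grasp; the last joint's range is limited). The gripper opens to 92 mm and grips with 3 to 60 N. Pads are 20 mm wide; open, the fingers measure 128 mm over their backs; the gripper's body (75 mm by 189 mm) begins 69 mm behind the grasp point.
Start: joints at [64.859, 26.786, -0.665, 91.828, 0.344, 61.387, -3.226], TCP at [0.251, -0.6, 0.215] pointing down, gripper open.
Joint ranges: [-144.91, 144.91], [-17.63, 115.5], [-89.93, 88.59], [15.96, 139.68], [-74.01, 254.01], [8.47, 105.57], [-167.45, 167.45]. Speed limits (degrees/s): [147.25, 147.25, 180, 180, 180, 180, 180].

### API

Orientations are given as [roll, pitch, yaw] about the fixed x, y, z axes, in that order (R = Rz(yaw) Ry(pitch) Rx(roll)).
In Python, from workcell import arm gives the robot as it stands. Calls block until the motion is done:
- arm.movep(position, orientation): joint-space move of the TCP to a pose.
- arm.servo_line(position, rot=None, vel=0.15): straight line of the TCP; rot=None keeps the orientation; vel is the mean speed in m/s.
- arm.move_joints(angles): joint-space move.
- arm.open_gripper() and arm.close(f_grip=None): open the fingers fully, or close them until they stop; f_grip is the grip in N (None keeps the last).
- arm.wait(seconds).
- arm.solve_ik(position, orientation): joint angles nearest the present ones, or None.
- arm.state(): the state.
- arm.camera(name): name is "scene" or "top" or "wrist"; returns (picture, depth): 420x560x3 uint8, red, green, blue; 420x560 float32, m along the optical axis (not along the pixel's ray), 0 where there is no reading.
- arm.camera_info(name): a dict with "fx", "fy", "cx", "cy" (pixels), "R" (3x3) and "t" (3): a world point X has camera coordinates R X + t. Camera axes: x right, y down, z forward; pixel columns grow to the right and rows downward; lengths in m; the calibration is good to about 2 mm. A picture is of the moment at which its call begins: read the wrist's pose just before it. camera_info takes no time and is no camera call; for the wrist camera it gives the pose at the moment of the call.
A pose or a line that the arm cannot do raises arm.Unreachable and nothing moves.
- arm.sign_off(): hands the job in; it is judged then, once.
The state is a dict: "time": time; "qpos": joint angles; "dq": joint speeds; "effort": joint torques, N m; "position": TCP position; "tcp_rot": TCP orientation; "force": force on the tool from outside, world axes, zero at the start; "torque": the same for the moment, N m; "finger_gap": finger opening in m; "finger_force": force on a finger pad.
Only numpy, scipy, OpenCV 4.12 (cv2) and the standard library are available. Lean on these libraries where they do the work, as an engineer would, in place of code of your own. Each camera call takes 0.05 s, during which the arm holds its last target. There are 200 camera calls.

### The job

The three tins on the right have just been filled with grinding balls: first press the lid of the grey ball case down until its catch snaps and it stays shut. Then find out by hefting which of the three identical tins is the full one, clearly the heaviest; leave the other two standing upright on the rubber mat, and leave everything else where it is. Finish holding the full tin upright and still in the gripper, at least 10 cm above the worktop; do not put it down or let go.

Things in the scene. Friction and masses are not known exactly. Their poses are not given: they have to be found in the camera images.
- ball_case: grey plastic case of steel grinding balls, fixed to the worktop left of the tins: tray 120 (x) x 130 (y) x 38 mm, 50 mm tall with its lid shut; origin at the centre of its underside, z up, -x is its front with the spring catch, which stands 20 mm out of the front wall at its middle and reaches 38 mm up; it is turned up to 0.3 rad either way
- case_lid (a joint): hinge angle of the lid (rad): 0 shut, larger is more open. The hinge runs along the case's rear (+x) top edge, parallel to its y, and a spring keeps the lid ajar at about 0.4 to 0.56. Pushing down near the front edge meets 1 to 3 N at first, then 8 to 14 N some 12 mm above shut, where the catch gives way with a snap; after it the lid stays shut at below 0.02. Let go sooner and it springs open again. No more than 25 N is needed
- lid_press (a point): point on top of the lid where to push, in the middle of its width, 14 mm inside its front edge; it moves with the lid, 106 mm from the hinge line and 12.5 mm above it when shut; lid shut, it stands 50 mm above the worktop
- lid_hinge (a point): point on the lid's hinge axis, at the middle of the case's rear top edge, 38 mm above the worktop
- tin_1: closed plain metal tin, 50 mm in diameter (52 over the thin beads), 70 mm tall, upright on the mat, underside at z = 3 mm; origin at the centre of its underside, z up. The three are identical outside. The full one weighs 0.42 to 0.52 kg, the other two 0.18 to 0.26 kg; which is full differs every time. The load inside has 2 mm of play. 40 mm or more is free between tins
- tin_2: closed plain metal tin, 50 mm in diameter (52 over the thin beads), 70 mm tall, upright on the mat, underside at z = 3 mm; origin at the centre of its underside, z up. The three are identical outside. The full one weighs 0.42 to 0.52 kg, the other two 0.18 to 0.26 kg; which is full differs every time. The load inside has 2 mm of play. 40 mm or more is free between tins
- tin_3: closed plain metal tin, 50 mm in diameter (52 over the thin beads), 70 mm tall, upright on the mat, underside at z = 3 mm; origin at the centre of its underside, z up. The three are identical outside. The full one weighs 0.42 to 0.52 kg, the other two 0.18 to 0.26 kg; which is full differs every time. The load inside has 2 mm of play. 40 mm or more is free between tins
- mat: dark thin rubber mat fixed on the worktop under the tins, 150 (x) x 374 (y) mm, 3 mm thick; origin at the centre of its underside, x away from the robot; it never moves
- weigh_boat: shallow white weighing dish, 60x60x15 mm, behind the tins; to be left alone
- vial_0: small capped vial, 22 mm across, 48 mm tall, behind the tins; to be left alone
- stopper_0: conical stopper, 32 mm across, 25 mm tall, behind and right of the tins; to be left alone
- forceps: steel forceps lying flat, 125x15x9 mm, pointing away from the robot, between the left and the middle tin; to be left alone
- marker_1: marker pen lying flat, 131x12x12 mm, pointing away from the robot, between the middle and the right tin; to be left alone
Not all that is in view belongs to the job. Leave any red look-alike of the tin_1 alone.

How it is judged:
By the outcome, as a careful person would: the job done as asked, in the order asked, and still so for the second after the job is handed in, while the arm keeps its last pose, push and grip.
It also fails if it takes over 72 s, if anything falls off the work surface, if the arm or the gripper's body presses on something with over 40 N, if the wrist force passes 120 N, or if a joint passes its speed limit or range.

## Working session

There is one attempt and no reset: what is moved stays moved. The work goes in short steps, each a Python script; the robot and the scene stay as the last script left them, time stands still between calls to the robot, and variables do not carry over. Pictures are saved under pics/ and viewed, at most 10 in all, crops included, and the job is handed in when it is done.

```bash
mkdir -p pics; ls
python3 - <<'E'
from workcell import arm
import cv2,numpy as np
for n in("top","scene"):
    p,d=arm.camera(n); cv2.imwrite(f"pics/{n}0.png",p[:,:,::-1]); np.savez(f"{n}0.npz",p=p,d=d)
    i=arm.camera_info(n); print(n,i)
s=arm.state();print(s)
E
```

```text
pics
top {'fx': 464.6702542112101, 'fy': 464.6702542112101, 'cx': 279.87293637114885, 'cy': 209.35604718872017, 'R': array([[ 0.01557103, -0.99967918,  0.01997708],
       [-0.99175257, -0.01798346, -0.12689929],
       [ 0.12721784, -0.01783637, -0.99171442]]), 't': array([-0.22522108,  0.51720045,  1.03422847])}
scene {'fx': 446.12133615628915, 'fy': 446.12133615628915, 'cx': 277.311288375324, 'cy': 211.0446596759278, 'R': array([[ 0.57023298, -0.82145819,  0.00638648],
       [-0.34815279, -0.2487048 , -0.90384488],
       [ 0.74405913,  0.51317869, -0.42781264]]), 't': array([-0.4628762 ,  0.20745766,  0.87178272])}
{'time': 0.1, 'qpos': array([64.85892496, 26.83151162, -0.66545318, 91.87452874,  0.34278698,
       61.38725059, -3.22754191]), 'dq': array([-0.02365912, -0.08038838,  0.05484412, -0.22848584,  0.04566791,
        0.10860806, -0.03411646]), 'effort': array([ 1.24252929e-03, -5.21651387e+01, -1.22920252e-02, -2.44369286e+01,
       -5.67976898e-02,  1.41190863e-02,  3.73512592e-05]), 'position': array([ 0.2503496 , -0.59928849,  0.21373736]), 'tcp_rot': array([-1.79908859e+02,  5.44311099e-03,  2.26719888e+01]), 'force': array([-0.67693847,  0.13531714,  0.27194617]), 'torque': array([-0.01511863, -0.0328378 , -0.0686223 ]), 'finger_force': 0.0, 'finger_gap': 0.09194770850982359}
```

View both.

View pics/top0.png

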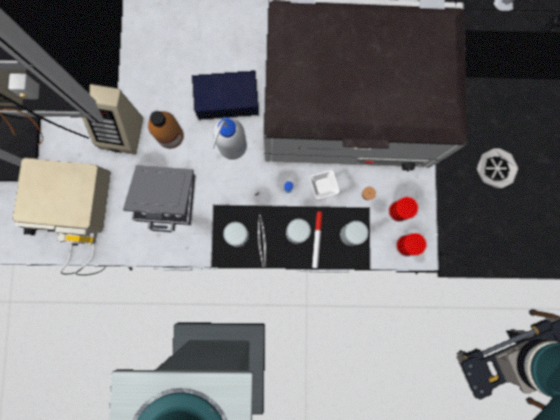

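View pics/scene0.png

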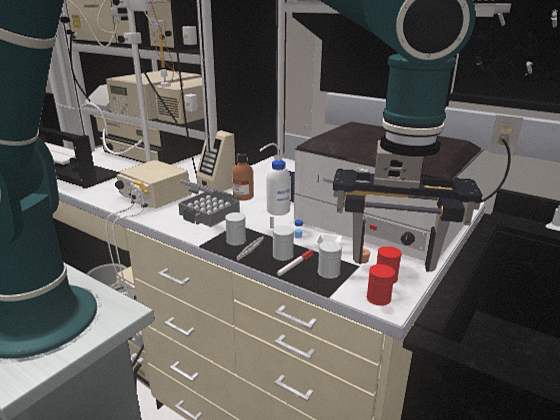

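The top view shows three white tins on the mat at (235,233), (298,231) and (354,233). The red look-alikes are at (404,209) and (412,245) and stay untouched. The grey case is at (160,195) with its catch facing the robot. Next I measure from depth.

```bash
cat > h.py <<'E'
import numpy as np,cv2
from workcell import arm
def world(d,i):
    v,u=np.indices(d.shape); c=np.stack([(u-i["cx"])/i["fx"]*d,(v-i["cy"])/i["fy"]*d,d],-1)
    return (c-i["t"])@i["R"]
E
python3 - <<'E'
from h import *
z=np.load("top0.npz");p,d=z["p"],z["d"];i=arm.camera_info("top");W=world(d,i);W[d==0]=np.nan
hsv=cv2.cvtColor(p,cv2.COLOR_RGB2HSV)
m=((W[...,2]>.062)&(W[...,2]<.085)).astype(np.uint8)
n,l,st,c=cv2.connectedComponentsWithStats(m)
for k in range(1,n):
    if st[k,4]>150:
        q=W[l==k]; (cc,r)=cv2.minEnclosingCircle(q[:,:2].astype(np.float32)); print(c[k].round(),st[k,4],"med",np.median(q,0).round(4),"circ",np.round(cc,4),round(r,4))
# case region
B=W[150:235,115:205].reshape(-1,3);B=B[(B[:,2]>.015)&(B[:,2]<.15)]
m=(W[...,2]>.015);m[:150]=0;m[235:]=0;m[:,:115]=0;m[:,205:]=0
print(np.nanmin(B,0),np.nanmax(B,0))
# lid plane
q=W[172:192,140:185].reshape(-1,3);A=np.c_[q[:,:2],np.ones(len(q))];s=np.linalg.lstsq(A,q[:,2],rcond=None)[0];print("plane",s,np.abs(A@s-q[:,2]).max(),"tilt",np.hypot(*s[:2]),"yaw",np.degrees(np.arctan2(s[1],s[0])))
print("z map")
for v in range(100,250,10):print(v,(np.nan_to_num(W[v,60:430:15,2])*100).round().astype(int))
for uv in [(160,150),(160,200),(160,230),(300,160),(300,210),(450,160),(300,140)]:print(uv,W[uv[1],uv[0]].round(3))
b=cv2.resize(p[150:250,95:225],None,fx=6,fy=6,interpolation=cv2.INTER_CUBIC)[:,:,::-1];cv2.imwrite("pics/case.png",b)
E
```

```text
[112.  44.] 324 med [0.8929 0.1764 0.0733] circ [0.8953 0.1773] 0.1083
[224.  91.] 2499 med [ 0.7871 -0.0842  0.0707] circ [ 0.7899 -0.0839] 0.0857
[117. 136.] 379 med [0.6664 0.1465 0.0734] circ [0.7032 0.1636] 0.0615
[362. 160.] 564 med [ 0.6322 -0.4191  0.0742] circ [ 0.6355 -0.3753] 0.1975
[ 70. 221.] 927 med [0.4675 0.2247 0.0773] circ [0.5209 0.2615] 0.1105
[160. 185.] 1073 med [0.5651 0.0527 0.0734] circ [0.5582 0.0529] 0.0709
[406. 207.] 399 med [ 0.5264 -0.4985  0.0702] circ [ 0.5264 -0.4997] 0.0258
[298. 230.] 419 med [ 0.4706 -0.2565  0.073 ] circ [ 0.4705 -0.2563] 0.0256
[355. 232.] 421 med [ 0.4682 -0.3837  0.073 ] circ [ 0.4679 -0.3842] 0.0257
[235. 233.] 423 med [ 0.46   -0.1174  0.0733] circ [ 0.461  -0.1168] 0.0257
[414. 244.] 418 med [ 0.4444 -0.5152  0.0701] circ [ 0.4447 -0.516 ] 0.0258
[ 0.46582755 -0.01474878  0.01513906] [0.65747063 0.17381651 0.10758529]
 ** On entry to DLASCL parameter number  4 had an illegal value
 ** On entry to DLASCL parameter number  4 had an illegal valueTraceback (most recent call last):
  File "<stdin>", line 14, in <module>
    x, resids, rank, s = _umath_linalg.lstsq(a, b, rcond,
                         ~~~~~~~~~~~~~~~~~~~^^^^^^^^^^^^^
                                             signature=signature)
                                             ^^^^^^^^^^^^^^^^^^^^
    raise LinAlgError("SVD did not converge in Linear Least Squares")
numpy.linalg.LinAlgError: SVD did not converge in Linear Least Squares
```

Run:
```python
from h import *
z=np.load("top0.npz");p,d=z["p"],z["d"];i=arm.camera_info("top");W=world(d,i);W[d==0]=np.nan
q=W[172:190,140:185].reshape(-1,3);q=q[np.isfinite(q).all(1)]
for _ in range(3):
    A=np.c_[q[:,:2],np.ones(len(q))];s=np.linalg.lstsq(A,q[:,2],rcond=None)[0];r=np.abs(A@s-q[:,2]);print(len(q),r.max());q=q[r<.003]
print("plane",s,"tilt",np.arctan(np.hypot(*s[:2])),"yaw",np.degrees(np.arctan2(-s[1],-s[0])))
R=W[150:235,110:210];m=(np.abs(R[...,2]-R[...,0]*s[0]-R[...,1]*s[1]-s[2])<.004)&(R[...,2]>.03)
n,l,st,c=cv2.connectedComponentsWithStats(m.astype(np.uint8));k=1+st[1:,4].argmax();L=R[l==k]
print("lid pts",len(L),L.min(0).round(4),L.max(0).round(4));print(cv2.minAreaRect(L[:,:2].astype(np.float32)))
print("lid corners px",cv2.boxPoints(cv2.minAreaRect(np.argwhere(l==k)[:,::-1].astype(np.float32)))+[110,150])
for v in range(60,250,10):print(v,(np.nan_to_num(W[v,60:440:15,2])*100).round().astype(int))
for uv in [(160,150),(160,200),(160,230),(300,160),(300,210),(450,160),(300,140)]:print(uv,W[uv[1],uv[0]].round(3))
b=cv2.resize(p[150:250,95:225],None,fx=6,fy=6,interpolation=cv2.INTER_CUBIC)[:,:,::-1];cv2.imwrite("pics/case.png",b)
```

```text
809 0.005621055182654794
736 0.0029995159636933277
736 0.0029995159636933277
plane [-0.51660006  0.03448248  0.36416243] tilt 0.4777462614593984 yaw -3.8187651909725857
lid pts 2600 [ 0.4984 -0.0147  0.0459] [0.6154 0.1217 0.1076]
((0.5559820532798767, 0.05358567833900452), (0.1330530047416687, 0.11388624459505081), 87.51861572265625)
lid corners px [[122.63529587 210.74117661]
 [126.23529434 163.94117451]
 [192.38235474 169.0294075 ]
 [188.78236389 215.82940674]]
60 [32 26 19 11  0  0  0  0  0  0  0  0  0  0 23 24 24 24 24 24 24 24 24 24
 24 24]
70 [34 25 19 11  0  0  0  0  0  0  0  0  0  0 23 24 24 24 24 25 24 24 24 24
 24 24]
80 [34 25 19 11  1  1  0  0  0  7  7  7  7  7 23 24 25 24 24 24 24 24 24 24
 24 24]
90 [31 28 19 19 18  0  0  0  0  7  7  7  7  7 23 24 24 24 24 24 24 24 24 24
 24 24]
100 [19 26 22 18 17  0  0  0  0  7  7  7  7  7 23 24 24 24 24 24 24 24 24 24
 24 24]
110 [19 19 21 17 16  8  0  0  0  7  7  6  6  5 23 24 24 24 24 24 24 24 24 24
 24 24]
120 [ 0  0 14 14 15  0 14 12  0  0  0 16  0  0 23 24 24 24 24 25 24 24 24 24
 24 24]
130 [ 0  0 10 11 12  5 10 11  4  0  0 16
[... 400 characters left out ...]
0  0  0  0  0  0  1  0  0  0  0  0
  0 -2]
190 [8 9 9 2 0 8 8 8 8 1 0 0 0 0 0 2 0 1 0 0 0 0 0 0 0 0]
200 [ 9  9  9  2  0  9  9  9  9  0  0  0  0  0  0  0  0  0  0  0 -1  0  0  7
  0  0]
210 [ 8  9  9  2  0 10 10 10 10  0  0  0  0  0  1  0  0  0  0  0  0  0  2  7
  0  0]
220 [9 0 8 0 0 4 4 2 2 0 0 1 0 0 0 0 7 1 0 0 0 0 0 0 0 0]
230 [ 8  8  6  0  0  0  3  4  0  0  0  7  7  1  0  0  7  1  0  7  7  0 -1  0
  0  0]
240 [8 9 8 0 0 0 0 0 0 0 0 7 7 0 0 0 7 1 0 4 7 0 0 7 7 0]
(160, 150) [0.663 0.073 0.002]
(160, 200) [0.529 0.045 0.092]
(160, 230) [0.468 0.055 0.04 ]
(300, 160) [ 0.637 -0.261  0.041]
(300, 210) [ 0.525 -0.265  0.   ]
(450, 160) [ 0.657 -0.634 -0.013]
(300, 140) [ 0.637 -0.251  0.207]
```

View pics/case.png

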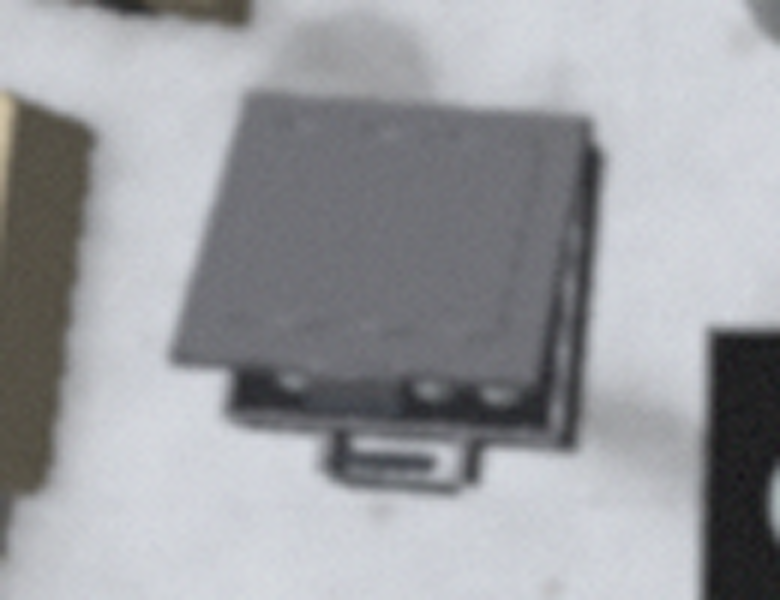

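Lid yaw is about -3° and opening about 0.48 rad. The hinge is at about (0.604, 0.051), which puts the press point at about (0.516, 0.056, 0.098) now and (0.498, 0.057, 0.050) when shut. Next I press it.

```bash
cat >> h.py <<'E'
H=np.array([.604,.051]);YAW=np.radians(-3.)
def press(th,r=.106):
    f=r*np.cos(th)-.0125*np.sin(th)
    return np.array([H[0]-f*np.cos(YAW),H[1]-f*np.sin(YAW),.038+r*np.sin(th)+.0125*np.cos(th)])
E
python3 - <<'E'
from h import *
arm.close(10)
arm.movep([.40,-.33,.23],[180,0,10])
p=press(.478);arm.movep([p[0],p[1],.16],[180,0,-3])
s=arm.state();print(s["time"],s["position"].round(4),s["force"].round(2),s["qpos"].round(0),s["finger_gap"])
f0=s["force"]
arm.servo_line(p+[0,0,.012],vel=.1)
for th in np.r_[np.linspace(.478,.2,7),np.linspace(.18,-.01,14)]:
    arm.servo_line(press(th),vel=.04)
    s=arm.state();f=s["force"]-f0;print(round(s["time"],2),round(th,3),s["position"].round(4),f.round(1))
    if np.linalg.norm(f)>24:break
E
```

```text
4.1333 [0.5161 0.0541 0.16  ] [ 1.32 -0.34  0.16] [   7.   20.  -19.  112.    9.   50. -111.] 0.00042857292728632065
5.23 0.478 [0.5156 0.0556 0.0977] [ 0.3 -0.2 -0.2]
5.51 0.432 [0.5129 0.0558 0.0935] [-1.8  0.4  0.6]
5.78 0.385 [0.5104 0.0559 0.0892] [ 0.4 -0.6  1.5]
6.06 0.339 [0.5081 0.056  0.0848] [-0.2  0.6  0.2]
6.33 0.293 [0.506  0.0561 0.0803] [-1.7 -0.2  0.4]
6.61 0.246 [0.5042 0.0562 0.0757] [-1.4 -0.3 -0.1]
6.88 0.2 [0.5025 0.0563 0.0711] [-1.1  0.3  1.3]
7.13 0.18 [0.502  0.0563 0.0692] [-1.4 -0.8  0.3]
7.38 0.165 [0.5017 0.0564 0.0677] [-0.4  0.4  1.7]
7.63 0.151 [0.5013 0.0564 0.0662] [-1.6  0.2  1.2]
7.88 0.136 [0.5009 0.0564 0.0647] [0.3 0.6 1.6]
8.13 0.122 [0.5005 0.0564 0.0632] [0.2 0.1 0.6]
8.38 0.107 [0.5002 0.0564 0.0617] [-0.6  0.2  0.9]
8.63 0.092 [0.5002 0.0565 0.0609] [-0.7  0.4  7.6]
8.88 0.078 [0.5001 0.0565 0.0599] [-1.5 -0.4 11.8]
9.13 0.063 [0.4997 0.0565 0.0582] [-1.4 -0.5 11. ]
9.38 0.048 [0.4994 0.0565 0.0563] [-1.7 -0.7  7.1]
9.63 0.034 [0.4991 0.0565 0.0544] [-0.1 -0.   3.9]
9.88 0.019 [0.4986 0.0565 0.0525] [0.6 0.8 2.5]
10.13 0.005 [0.4974 0.0566 0.0505] [-1.4 -0.5  0.4]
10.38 -0.01 [0.4974 0.0566 0.0494] [-1.9  0.4  3.9]
```

The force peaked near 12 N and dropped away, so the catch snapped. I push slightly more, lift and check.

Run:
```python
from h import *
p=press(0.)
for dz in (.003,.005):
    arm.servo_line([p[0],p[1],.05-dz],vel=.04);s=arm.state();print(s["position"].round(4),s["force"].round(1))
    if s["force"][2]>12:break
arm.servo_line([p[0],p[1],.15],vel=.2)
arm.movep([.44,-.03,.2],[180,0,-3])
pic,d=arm.camera("top");W=world(d,arm.camera_info("top"))
for r in (.02,.06,.1):
    q=press(0,r);m=(np.hypot(W[...,0]-q[0],W[...,1]-q[1])<.012)&(d>0);print(r,np.median(W[m][:,2]))
# tins still there?
for t in [(.4605,-.117),(.4705,-.2564),(.468,-.384)]:
    m=(np.hypot(W[...,0]-t[0],W[...,1]-t[1])<.02)&(d>0);print(t,np.median(W[m],0).round(4))
print(arm.state()["time"])
cv2.imwrite("pics/after.png",cv2.resize(pic[140:280,90:380],None,fx=2.7,fy=2.7)[:,:,::-1])
```

```text
[0.4974 0.0566 0.0488] [-6.9 -1.9 25.4]
0.02 0.05090771208430825
0.06 nan
0.1 nan
(0.4605, -0.117) [ 0.4571 -0.1153  0.0768]
(0.4705, -0.2564) [ 0.4707 -0.2565  0.0732]
(0.468, -0.384) [ 0.4683 -0.3834  0.0733]
11.8833
  return _methods._mean(a, axis=axis, dtype=dtype,
  ret = ret.dtype.type(ret / rcount)
```

View pics/after.png

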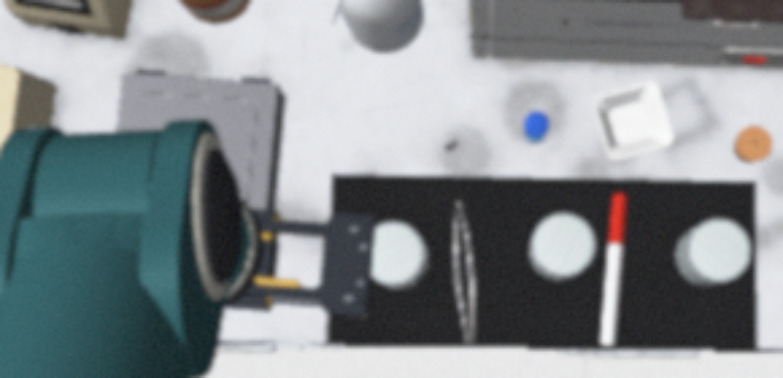

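The lid is flat and shut (rear at z = 0.051; I'll check the front once the arm is out of the way). The tins still stand where they were. I'll heft them one at a time with the fingers closing along x, which keeps them clear of the forceps and marker.

```bash
cat >> h.py <<'E'
T=[(.4608,-.117),(.4705,-.2564),(.468,-.384)]
def fz(n=15):
    a=[]
    for _ in range(n): arm.wait(.04);a.append(arm.state()["force"][2])
    return np.mean(a),np.std(a)/n**.5
def heft(k,yaw):
    t=T[k];arm.movep([*t,.15],[180,0,yaw])
    arm.open_gripper();arm.servo_line([*t,.10],vel=.15);a=fz()
    arm.servo_line([*t,.022],vel=.12);arm.close(30)
    s=arm.state();print("gap",s["finger_gap"],"ff",s["finger_force"],"f",s["force"].round(1))
    arm.servo_line([*t,.055],vel=.08);arm.wait(.3);b=fz()
    print(k,"kg",(a[0]-b[0])/9.81,a,b,"gap",arm.state()["finger_gap"],"t",arm.state()["time"])
    return (a[0]-b[0])/9.81
def putdown(k):
    t=T[k];arm.servo_line([*t,.0225],vel=.05);arm.wait(.1);arm.open_gripper();arm.servo_line([*t,.13],vel=.15)
E
python3 - <<'E'
from h import *
q={y:arm.solve_ik([*T[0],.15],[180,0,y]) for y in(90,-90)};print(q)
ok=[y for y in q if q[y] is not None]
yaw=min(ok,key=lambda y:abs(q[y][6]));print(yaw)
heft(0,yaw)
E
```

```text
{90: array([ 33.52496097,  17.61482621, -26.98051078, 117.633471  ,
        10.80593017,  47.07934405,   0.23539505]), -90: array([ -22.09546986,   16.80621905,   37.99387336,  121.0027748 ,
        -14.20437252,   46.49728475, -155.42387282])}
90
gap 0.049972502703496645 ff 30.000296219947398 f [-0.3 -0.2  1.7]
0 kg 0.23458404388014842 (np.float64(0.20776819748571496), np.float64(0.13128891283545063)) (np.float64(-2.093501272978541), np.float64(0.10963556984503509)) gap 0.04994324664392473 t 18.8667
```

Tin 1 weighs 0.23 kg, so it is a light one. I put it back and heft the middle tin.

Run:
```python
from h import *
putdown(0)
m=heft(1,90)
if m<.34:
    putdown(1); m=heft(2,90)
print("held",m)
```

```text
gap 0.04981971146316539 ff 30.000224449959205 f [0.5 0.3 1.6]
1 kg 0.18304477468104366 (np.float64(0.046210236883865094), np.float64(0.1476471245244845)) (np.float64(-1.7494590027371733), np.float64(0.1276922942235651)) gap 0.049805009195911965 t 26.3333
gap 0.05024720206200846 ff 30.000259838998318 f [0.2 0.6 1.5]
2 kg 0.5001228480419269 (np.float64(0.11474089627604919), np.float64(0.08940137295876298)) (np.float64(-4.791464243015254), np.float64(0.09669053760812897)) gap 0.05003893811112739 t 33.7667
held 0.5001228480419269
```

Tin 3 weighs 0.50 kg, so it is the full one. I lift it and check the scene.

Run:
```python
from h import *
arm.servo_line([*T[2],.17],vel=.1);arm.wait(.5)
pic,d=arm.camera("top");W=world(d,arm.camera_info("top"))
for r in (.02,.06,.1):
    q=press(0,r);m=(np.hypot(W[...,0]-q[0],W[...,1]-q[1])<.012)&(d>0);print(r,np.median(W[m][:,2]))
for t in T[:2]:
    m=(np.hypot(W[...,0]-t[0],W[...,1]-t[1])<.04)&(d>0)&(W[...,2]>.06)&(W[...,2]<.085);print(t,np.median(W[m],0).round(4),m.sum())
s=arm.state();print(s["time"],s["position"],s["tcp_rot"],s["finger_gap"],s["force"])
cv2.imwrite("pics/end_top.png",pic[:,:,::-1]);cv2.imwrite("pics/end_scene.png",arm.camera("scene")[0][:,:,::-1])
```

```text
0.02 0.050901067976673986
0.06 0.05166587979829213
0.1 0.05117352154955802
(0.4608, -0.117) [ 0.46   -0.1172  0.0731] 422
(0.4705, -0.2564) [ 0.4706 -0.2564  0.0733] 420
35.6167 [ 0.46798447 -0.3839918   0.16997122] [-1.79997276e+02 -2.17295431e-03  8.99980101e+01] 0.0500569238676503 [-0.18447807  0.27526879 -4.86100406]
```

View pics/end_top.png

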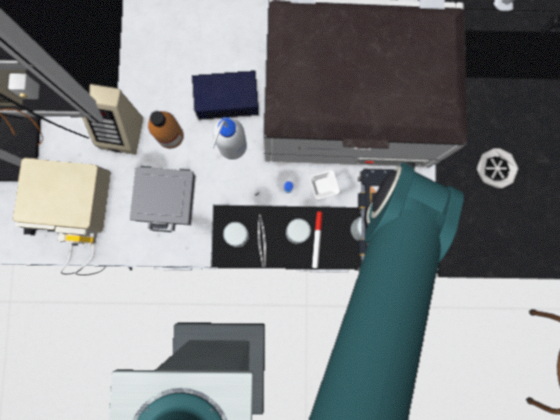

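View pics/end_scene.png

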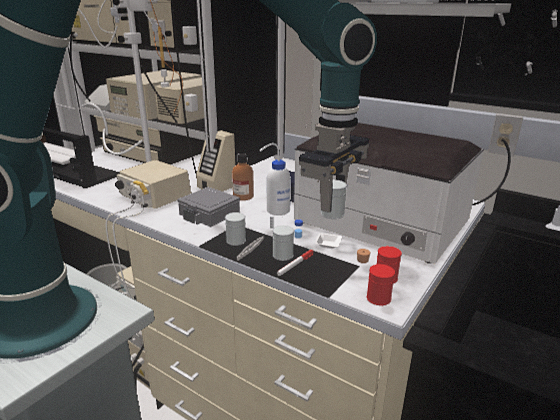

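The case at (162,195) is shut flat (z = 0.051 along the whole lid). Tins 1 and 2 stand upright at (235,233) and (298,231), everything else is in place, and the full tin hangs upright in the gripper at (333,200) in the scene view.

```bash
python3 -c "
from workcell import arm
print(arm.sign_off())"
```

```text
the job is handed in; nothing more can be done
None
```

The case lid is snapped shut, and the full tin is the right one (about 0.50 kg, against 0.23 and 0.18 kg); it is held upright with its underside about 15 cm above the worktop, and the job is handed in.

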